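Hold the funnel support ring level on the stand's rod

TASK

The funnel support ring is to be mounted on the filtration stand. Pick it up by its beam at the balance point, near the heavy collar, carry it level, and slip the collar over the top of the stand's upright rod until the rod's end is about flush with the collar's top face, with the ring straight above the beaker. Finish while still holding it there level, not resting or leaning on the rod, so that I can do up the wing screw; leave the beaker and the other things where they are.

Things in the scene. Friction and masses are not known exactly. Their poses are not given: they have to be found in the camera images.
- support_ring: Loose rigid cast-metal piece, 0.5 to 0.6 kg, lying flat: heavy collar (47 mm across, 40 mm high, upright through bore 23 mm) at one end, straight beam, light open ring (73 mm across, 64 mm inside, 30 mm high) at the other, axes 165 mm apart. Both undersides lie on the worktop. Origin at the underside midway between the axes; x from collar to ring, z up.
- balance (a point): Balance point of the support ring: half-way up its beam, 50 mm from the collar axis towards the ring, 20 mm above the underside. The beam has flat upright sides, is 14 mm wide and 20 mm high (10 to 30 mm above the underside), bare from 28 to 120 mm from the collar axis. Axes as the support ring.
- collar_top (a point): Centre of the collar's bore at its top face, 40 mm above the support ring's underside, 50 mm from the balance point away from the ring. A wing screw sticks out of the collar's side away from the beam, to 49 mm from the bore's axis. Axes as the support ring.
- ring_centre (a point): Centre of the open funnel ring, 15 mm above the underside, 115 mm beyond the balance point. Axes as the support ring.
- stand: Fixed filtration stand: grey base plate 250 x 112 mm, its top 17 mm above the worktop, an upright steel rod near one end and a rimmed round beaker seat near the other, 165 mm apart. Origin under the middle of the plate, midway between rod and seat; x from rod to seat, z up.
- rod_tip (a point): Top end of the stand's upright rod, 160 mm above the worktop. Rod 12 mm thick with a slightly tapered tip, so the collar's bore has about 5 mm of play all round; its foot boss ends 35 mm above the worktop. Axes as the stand.
- seat (a point): Centre of the beaker seat on the stand's plate, 17 mm above the worktop, 165 mm from the rod's axis. In the final hold the funnel ring's centre is straight above this point. Axes as the stand.
- beaker: Small open glass beaker standing loose in the seat, 66 mm across, 64 mm high (rim 81 mm above the worktop); origin at the centre of its underside. It stays where it is.
- reagent: Bystander, to be left alone: amber reagent bottle with black cap; origin under its centre.
- dropper: Bystander, to be left alone: small white dropper bottle, blue cap; origin under its centre.
- tape: Bystander, to be left alone: roll of paper tape; origin under its centre.
- pen: Bystander, to be left alone: thin blue pen; origin under its centre.
- test_plate: Bystander, to be left alone: thin flat test plate, 135 x 52 x 5 mm; origin under its centre.
- funnel: Bystander, to be left alone: white plastic funnel standing on its mouth, 76 mm wide, 78 mm high; origin under its centre.
- timer: Bystander, to be left alone: small bench timer; origin under its centre.
- tweezers: Bystander, to be left alone: steel tweezers; origin under its centre.
Not all that is in view belongs to the job. What is shaped like the beaker but blue or green is not meant.

How it is judged:
By the outcome, as a careful person would: the job done as asked, in the order asked, and still so for the second after the job is handed in, while the arm keeps its last pose, push and grip.
It also fails if it takes over 48 s, if anything falls off the work surface, if the arm or the gripper's body presses on something with over 40 N, if the wrist force passes 120 N, or if a joint passes its speed limit or range.

ROBOT

A 6-joint arm with a two-finger parallel gripper is mounted at the origin on a cart in front of the work surface, level with it; the furniture and walls round the work are solid. World frame = base frame: x ahead of the robot, y to its left, z up, the work surface at z = 0. Lengths are in mm, angles in rad, forces in N, time in s.
With the tool pointing down it reaches from about 275 to 750 mm from the base axis. Payload 10.2 kg.
Tool frame: the origin (TCP) lies on the front face of the gripper's body, between the roots of the fingers; the fingertips stand 73 mm ahead of it and the grasp point (between the pads) lies 54 mm ahead of it; z points along the fingers, y is the direction in which the jaws open and shut (so a half turn about z gives the same grasp; the last joint's range is limited). The gripper opens to 85 mm and grips with 20 to 120 N. Pads are 22 mm wide; open, the fingers measure 114 mm over their backs; the gripper's body (76 mm by 85 mm) begins 54 mm behind the grasp point. The pads swing forward as they close: fully open they stand 13 mm farther back than shut.
Start: joints at [-1.424, 0.313, 1.498, -0, 1.331, -0.223], TCP at [189.738, -489.521, 303.894] pointing down, gripper open.
Joint ranges: [-2.94, 2.94], [-0.97, 2.17], [0.19, 2.56], [-1.23, 4.37], [0.02, 3.11], [-2.88, 2.88]. Speed limits (rad/s): [2.39, 2.39, 3.01, 3.14, 3.14, 3.14].

INTERFACE

Orientations are given as a unit quaternion [w, x, y, z].
In Python, from rig import ctrl gives the robot as it stands.
- The arm moves only by the tool move_arm, never from a script. Its argument "series" is a list of rows, each a list of 3 entries, a list of its own where there are three numbers: the shift along the tool's x, y, z in mm, then the turn about the tool's z in degrees, then the opening, from 0 (shut) to 1 (fully open). In form: [[[tx, ty, tz], yaw, grip], ...]. A call has 1 to 10 rows; each row is the pose to reach, as a shift and turn from the pose commanded when the call began, along the tool's axes at that moment; what a row does not reach only later rows make up. A row lasts 1/8 s, in which the tool goes at most 62.5 mm and 10.7 degrees, less where a joint would pass 70% of its speed; a pose out of reach is approached as far as the arm can. A call with a gripper value outside its range is refused whole. The fingers move at their own pace and stop on an object; "force" is the grip in N (left out, the last holds). Time passes only in rows, so rows that repeat a pose let the fingers close. It gives the time, the measured TCP pose, the force and the opening at its end, in the units of the state.
- ctrl.sense(): the state, without advancing time (a new reading comes with each control period).
- ctrl.capture(name): name is "scene" or "top" or "wrist"; returns (picture, depth): 480x640x3 uint8, red, green, blue; 480x640 float32, mm along the optical axis (not along the pixel's ray), 0 where there is no reading.
- ctrl.camera_model(name): a dict with "fov_y" (degrees; the focal length in pixels is half the picture's height over the tangent of half this angle, whatever the lens; pixels are square), "cx", "cy" (the principal point, pixels), "rvec" (rotation vector, rad) and "tvec" (3), from world to camera coordinates, as OpenCV has them. Camera axes: x right, y down, z forward; pixel columns grow to the right and rows downward; lengths in mm; the calibration is good to about 2 mm. A picture is of the moment at which its call begins: read the wrist's pose just before it. camera_model takes no time and is no camera call; for the wrist camera it gives the pose at the moment of the call.
- ctrl.finish_job(): hands the job in, once; it reports no verdict.
The state is a dict: "time_s": time; "joints": joint angles; "dq": joint speeds; "tau": joint torques, N m; "eef_pos": TCP position; "ee_rot": TCP orientation; "force": force on the tool from outside, world axes, zero at the start; "wrist_torque": the same for the moment, N m; "grip_width": opening from 0.0 (shut) to 1.0 (fully open).
Only numpy, scipy, OpenCV 4.12 (cv2) and the standard library are available. Lean on these libraries where they do the work, as an engineer would, in place of code of your own. Each camera call takes 0.05 s, during which the arm holds its last target.

## Working session

There is one attempt and no reset: what is moved stays moved. The work goes in short steps, Python scripts to look and compute and a tool call to move; the robot and the scene stay as the last step left them, time stands still between calls to the robot, and variables do not carry over. Pictures are saved under pics/ and viewed, and the job is handed in when it is done.

Besides the shell and the picture viewer there is one more tool, called after "Call:" by a JSON object that holds its "api" and its "payload", one argument or row to a line. move_arm: Moves the arm, as the interface text tells. Its arguments: {"type":"object","properties":{"series":{"type":"array","items":{"type":"array"}},"force":{"type":"number"}},"required":["series"]}

```bash
ls; mkdir -p pics; python3 - <<'E'
from rig import ctrl
import cv2,numpy as np
s=ctrl.sense();print(s)
for n in("scene","top"):
    p,d=ctrl.capture(n);cv2.imwrite(f"pics/{n}0.png",p[:,:,::-1]);np.save(f"pics/{n}0.npy",d);print(n,ctrl.camera_model(n))
E
```

```text
pics
{'time_s': 0.0, 'joints': array([-1.42440151e+00,  3.13445844e-01,  1.49843290e+00, -2.50057403e-06,
        1.33099815e+00, -2.23415265e-01]), 'dq': array([ 0.00158547, -0.0005085 , -0.00139661, -0.00158353, -0.00184088,
       -0.00101911]), 'tau': array([ 6.50095553e-04, -4.12261248e+01, -2.59745032e+01, -1.40197139e-04,
        4.06917301e-03,  7.16358471e-06]), 'eef_pos': array([ 189.71133387, -489.34874819,  303.33871806]), 'ee_rot': array([-6.41687894e-04,  9.82953456e-01,  1.83853451e-01,  2.35085451e-05]), 'force': array([-0.21725061,  0.29230191, -0.80055345]), 'wrist_torque': array([-0.03253265, -0.03711178,  0.00097988]), 'grip_width': 0.9991487849217061}
scene {'fov_y': 50.72857080342948, 'cx': 318.0897031441896, 'cy': 247.15785017373597, 'rvec': array([ 1.23649167, -2.04929972,  1.12160799]), 'tvec': array([217.68986882, 339.5849989 , 913.38042058])}
top {'fov_y': 55.98915648728301, 'cx': 325.06331762684454, 'cy': 231.17785849685728, 'rvec': array([ 2.20644171, -2.14199481,  0.11298036]), 'tvec': array([ -28.76051476,  544.27087785, 1221.88438748])}
```

View pics/scene0.png

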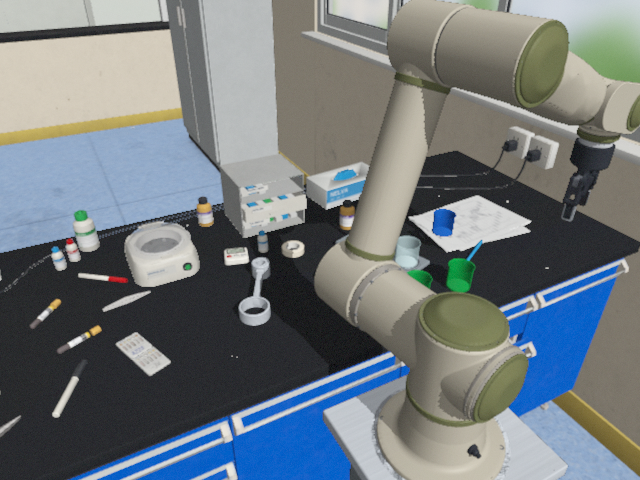

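View pics/top0.png

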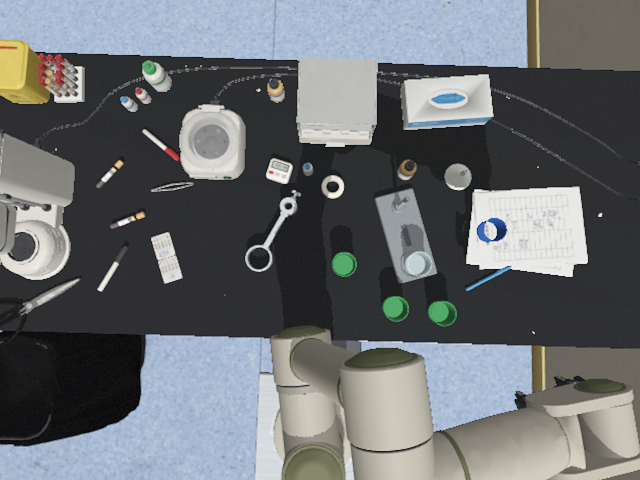

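The top view shows the support ring with its collar near (289,205) and its open ring near (259,258). The stand's rod is near (400,200) and the beaker near (416,264). I'll enlarge both.

```bash
python3 - <<'E'
import cv2
p=cv2.imread("pics/top0.png")
cv2.imwrite("pics/c1.png",cv2.resize(p[180:280,230:330],None,fx=6,fy=6,interpolation=cv2.INTER_CUBIC))
cv2.imwrite("pics/c2.png",cv2.resize(p[170:290,350:470],None,fx=5,fy=5,interpolation=cv2.INTER_CUBIC))
E
```

```text
(no output)
```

View pics/c1.png

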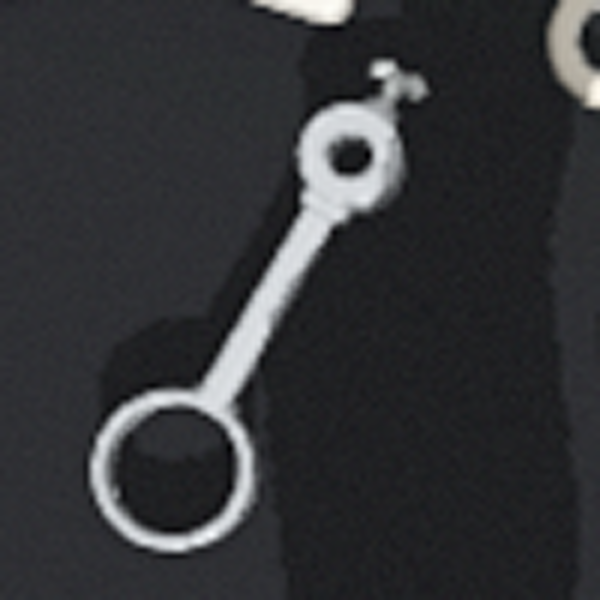

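View pics/c2.png

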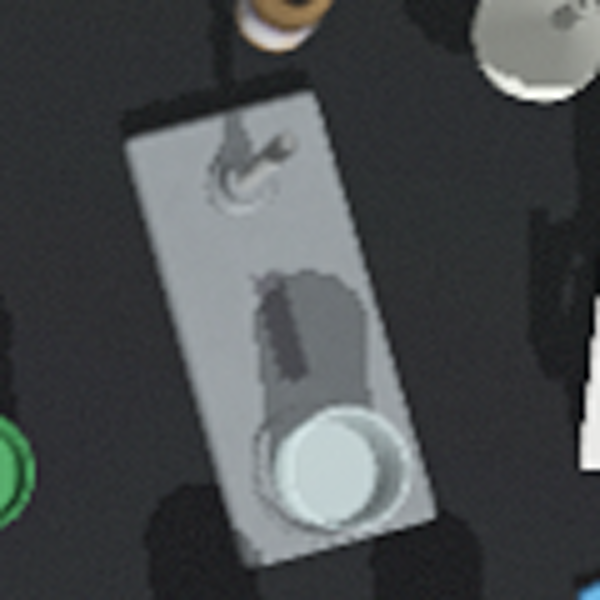

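```bash
cat > h.py <<'E'
import numpy as np,cv2
from rig import ctrl
def model(n):
    m=ctrl.camera_model(n);f=240/np.tan(np.radians(m['fov_y']/2))
    K=np.array([[f,0,m['cx']],[0,f,m['cy']],[0,0,1]]);R=cv2.Rodrigues(m['rvec'])[0];return K,R,np.array(m['tvec'])
def ray(M,u,v,z):
    K,R,t=M;d=R.T@np.linalg.inv(K)@[u,v,1];c=-R.T@t
    return c+d*(z-c[2])/d[2]
def proj(M,P):
    K,R,t=M;q=K@(R@np.array(P,float)+t);return q[:2]/q[2]
def cloud(M,d):
    K,R,t=M;v,u=np.indices(d.shape);p=np.stack([(u-K[0,2])/K[0,0]*d,(v-K[1,2])/K[1,1]*d,d],-1)
    return (p-t)@R
E
python3 - <<'E'
from h import *
M=model("top")
for n,u,v,z in [("collar",288.0,205.8,40),("ring",258.5,258.0,30),("rod",406.7,199.1,160),("beaker",418.1,263.3,81),
 ("c1",374.7,197.7,17),("c2",412.2,188.2,17),("c3",436.8,273.4,17),("c4",401.4,283,17)]:
    print(n,ray(M,u,v,z).round(1))
d=np.load("pics/top0.npy");C=cloud(M,d)
for n,u,v in [("collartop",281+3,206),("ring",247,258),("beam",275,229),("table",300,250),("plate",390,240),("rod",406,199)]:
    print(n,C[v,u].round(1))
E
```

```text
collar [610.6  91.3  40. ]
ring [465.3 167.5  30. ]
rod [ 618.1 -212.7  160. ]
beaker [ 462.1 -259.4   81. ]
c1 [ 644.5 -149.3   17. ]
c2 [ 674.8 -254.5   17. ]
c3 [ 437.8 -325.1   17. ]
c4 [ 408.5 -227.4   17. ]
collartop [609.3 102.1  42.7]
ring [464.3 198.6  31.6]
beam [547.  126.1  24.3]
table [492.   56.    3.1]
plate [ 526.3 -193.7   20.1]
rod [ 618.4 -211.   159.8]
```

```bash
cat >> h.py <<'E'
from scipy.spatial.transform import Rotation as Ro
def rot(s): q=s['ee_rot'];return Ro.from_quat([q[1],q[2],q[3],q[0]])
def row(x,y,z,ang):
    s=ctrl.sense();R=rot(s).as_matrix();d=R.T@(np.array([x,y,z])-s['eef_pos'])
    a=np.degrees(np.arctan2(R[1,0],R[0,0]));print("t",s['time_s'],"pos",s['eef_pos'].round(1),"xang",a.round(2),"tilt",R[:,2].round(4),"g",s['grip_width'],"F",s['force'].round(1),"T",s['wrist_torque'].round(2))
    print("row",d.round(1),"yaw",((a-ang+180)%360-180).round(2))
E
python3 -c "
from h import *
row(566,114,260,-27.7)
M=model('top');C=cloud(M,np.load('pics/top0.npy'))
print(C[165:172,403:411,2].max(), C[168,406],C[187,333],C[168,308])"
```

```text
t 0.1 pos [ 189.7 -489.4  303.4] xang 21.19 tilt [-2.0e-04  1.1e-03 -1.0e+00] g 0.9998525093570825 F [ 0.7 -0.2 -0.4] T [-0.04 -0.03  0.02]
row [ 568.9 -426.5   44. ] yaw 48.89
1269.1824102614898 [ 715.81988336 -224.10972325   83.52496194] [ 6.74652780e+02 -3.16680145e+01  3.46013714e-01] [712.54202342  39.01653192  63.11271992]
```

Call:
{"api": "move_arm", "payload": {
  "series": [
    [[57, -43, 0], 5, 1],
    [[114, -86, 0], 10, 1],
    [[171, -128, 0], 15, 1],
    [[228, -171, 0], 20, 1],
    [[285, -214, 5], 25, 1],
    [[342, -256, 10], 30, 1],
    [[399, -299, 18], 35, 1],
    [[456, -342, 26], 40, 1],
    [[513, -385, 36], 45, 1],
    [[569, -426, 44], 49, 1]
  ]
}}

```text
time_s: 1.35
eef_pos: [520.4, 41.3, 269.9]
ee_rot: [0.0, 0.97, -0.241, -0.0]
force: [0.9, -0.2, 1.1]
grip_width: 0.998
```

```bash
python3 -c "
from h import *
row(566,114,260,-27.7)"
```

```text
t 1.35 pos [520.4  41.3 269.9] xang -27.95 tilt [-2.e-04 -1.e-04 -1.e+00] g 0.998441184811346 F [ 0.9 -0.2  1.1] T [-0.01 -0.07 -0.03]
row [  6.2 -85.5   9.8] yaw -0.25
```

Call:
{"api": "move_arm", "payload": {
  "series": [
    [[4, -50, 6], 0, 1],
    [[6, -80, 10], 0, 0.6],
    [[6, -80, 10], 0, 0.6],
    [[6, -80, 10], 0, 0.6]
  ]
}}

```text
time_s: 1.85
eef_pos: [562.1, 106.8, 260.1]
ee_rot: [0.0, 0.971, -0.24, -0.0]
force: [0.6, 1.1, -0.1]
grip_width: 0.602
```

```bash
python3 -c "
from h import *
row(566,114,260,-27.7)
M=model('wrist');s=ctrl.sense();p,d=ctrl.capture('wrist');cv2.imwrite('pics/w1.png',p[:,:,::-1]);np.savez('pics/w1.npz',K=M[0],R=M[1],t=M[2],d=d)
print(-M[1].T@M[2]-s['eef_pos'],M[1])
for P in [(610.6,91.3,40),(465.3,167.5,30)]: print(proj(M,P))"
```

```text
t 1.85 pos [562.1 106.8 260.1] xang -27.82 tilt [-7.e-04 -2.e-04 -1.e+00] g 0.6018139561332891 F [ 0.6  1.1 -0.1] T [ 0.02  0.01 -0.08]
row [ 0.1 -8.2  0.1] yaw -0.12
[ 68.59040954 -36.7771302   69.64303067] [[-4.66335985e-01 -8.84607536e-01  5.06290741e-04]
 [-8.43193924e-01  4.44677014e-01  3.02136327e-01]
 [-2.67497207e-01  1.40470140e-01 -9.53264593e-01]]
[300.90358295 165.01456665]
[303.28163391 333.74927966]
```

View pics/w1.png

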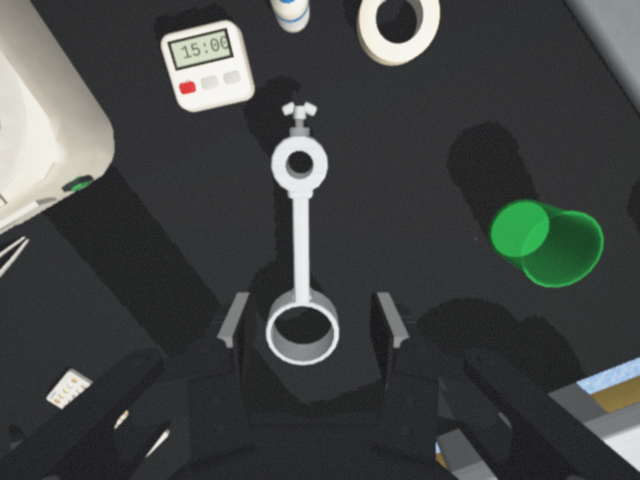

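The wrist view shows the collar top at about (300,163) and the ring's top rim at about (303,333). Both are within 2 px of what the top camera predicted. I'll crop to measure more precisely.

```bash
python3 -c "
import cv2
p=cv2.imread('pics/w1.png')
cv2.imwrite('pics/w1c.png',cv2.resize(p[90:240,250:350],None,fx=4,fy=4,interpolation=cv2.INTER_CUBIC))
cv2.imwrite('pics/w1d.png',cv2.resize(p[270:380,250:360],None,fx=5,fy=5,interpolation=cv2.INTER_CUBIC))"
```

```text
(no output)
```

View pics/w1c.png

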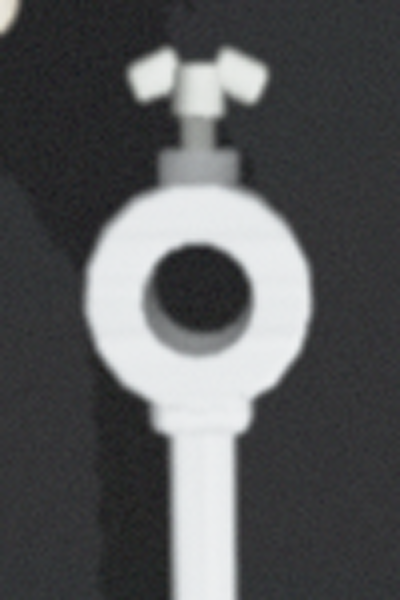

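View pics/w1d.png

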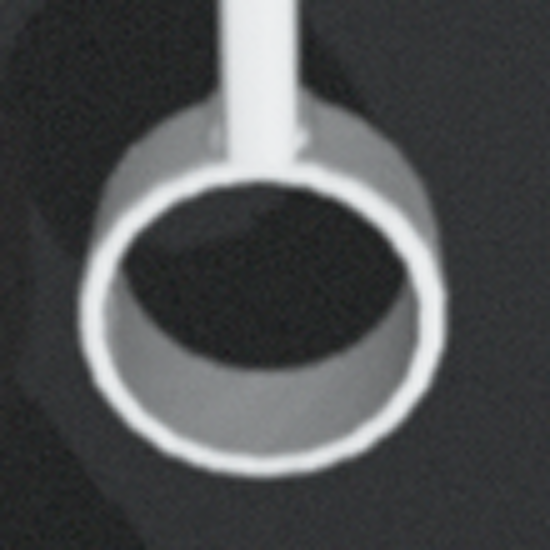

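```bash
python3 -c "
from h import *
z=np.load('pics/w1.npz');M=(z['K'],z['R'],z['t'])
c=ray(M,299.1,164.1,40);r=ray(M,302.1,333.4,30);v=(r-c)[:2];L=np.hypot(*v);a=np.arctan2(v[1],v[0]);b=c[:2]+50*v/L
print(c,r,L,np.degrees(a),b)
row(b[0],b[1],160,np.degrees(a)-180)
row(b[0],b[1],78.5,np.degrees(a)-180)"
```

```text
[611.92856729  92.25151144  40.        ] [466.18958315 168.34171207  30.        ] 164.40672166573412 152.43097657343313 [567.60587091 115.39235382]
t 1.9 pos [562.1 106.6 260.3] xang -27.86 tilt [-2.e-04 -1.e-04 -1.e+00] g 0.5972163174822936 F [0.5 0.4 0.2] T [-0.01  0.01  0.02]
row [  0.8 -10.4 100.3] yaw -0.29
t 1.9 pos [562.1 106.6 260.3] xang -27.86 tilt [-2.e-04 -1.e-04 -1.e+00] g 0.5972163174822936 F [0.5 0.4 0.2] T [-0.01  0.01  0.02]
row [  0.8 -10.4 181.8] yaw -0.29
```

Call:
{"api": "move_arm", "payload": {
  "series": [
    [[1, -10, 40], 0, 0.5],
    [[1, -10, 90], 0, 0.5],
    [[1, -10, 130], 0, 0.5],
    [[1, -10, 155], 0, 0.5],
    [[1, -10, 170], 0, 0.5],
    [[1, -10, 180], 0, 0.5],
    [[1, -10, 182], 0, 0.5],
    [[1, -10, 182], 0, 0.5],
    [[1, -10, 182], 0, 0.5]
  ]
}}

```text
time_s: 3.02
eef_pos: [568.2, 115.7, 78.9]
ee_rot: [-0.0, 0.971, -0.24, 0.001]
force: [0.5, -0.4, 0.7]
grip_width: 0.496
```

```bash
python3 -c "
from h import *
row(567.6,115.4,78.5,-27.57)"
```

```text
t 3.025 pos [568.2 115.7  78.9] xang -27.81 tilt [ 0.0012  0.     -1.    ] g 0.4959601701915484 F [ 0.5 -0.4  0.7] T [ 0.   -0.02  0.03]
row [-0.4  0.5  0.4] yaw -0.24
```

Call:
{"api": "move_arm", "payload": {
  "series": [
    [[0, 0.5, 0], 0, 0.3],
    [[0, 0.5, 0], 0, 0.2],
    [[0, 0.5, 0], 0, 0.1],
    [[0, 0.5, 0], 0, 0],
    [[0, 0.5, 0], 0, 0],
    [[0, 0.5, 0], 0, 0],
    [[0, 0.5, 0], 0, 0]
  ],
  "force": 90
}}

```text
time_s: 3.9
eef_pos: [567.8, 115.3, 78.7]
ee_rot: [-0.0, 0.971, -0.24, 0.0]
force: [-1.0, 0.0, 5.6]
grip_width: 0.144
```

```bash
python3 -c "
from h import *
row(567.6,115.4,78.5,-27.57)"
```

```text
t 3.9 pos [567.8 115.3  78.7] xang -27.81 tilt [ 6.e-04  0.e+00 -1.e+00] g 0.14412681417462447 F [-1.   0.   5.6] T [0.1  0.32 0.02]
row [-0.3 -0.   0.2] yaw -0.24
```

Call:
{"api": "move_arm", "payload": {
  "series": [
    [[0, 0, -2], 0, 0],
    [[0, 0, -6], 0, 0],
    [[0, 0, -12], 0, 0],
    [[0, 0, -20], 0, 0],
    [[0, 0, -25], 0, 0],
    [[0, 0, -25], 0, 0],
    [[0, 0, -25], 0, 0]
  ]
}}

```text
time_s: 4.78
eef_pos: [567.5, 115.2, 103.1]
ee_rot: [0.0, 0.971, -0.24, -0.0]
force: [-0.7, -0.3, -5.5]
grip_width: 0.147
```

```bash
python3 -c "
from h import *
row(567.6,115.4,110,-27.57)
M=model('wrist');p,d=ctrl.capture('wrist');cv2.imwrite('pics/w2.png',p[:,:,::-1]);np.savez('pics/w2.npz',K=M[0],R=M[1],t=M[2],d=d)
p,d=ctrl.capture('scene');cv2.imwrite('pics/s2.png',cv2.resize(p[220:360,180:380,::-1],None,fx=4,fy=4))"
```

```text
t 4.775 pos [567.5 115.2 103.1] xang -27.81 tilt [-4.e-04 -0.e+00 -1.e+00] g 0.14748586767315522 F [-0.7 -0.3 -5.5] T [-0.05 -0.02 -0.03]
row [-0.  -0.2 -6.9] yaw -0.24
```

View pics/w2.png

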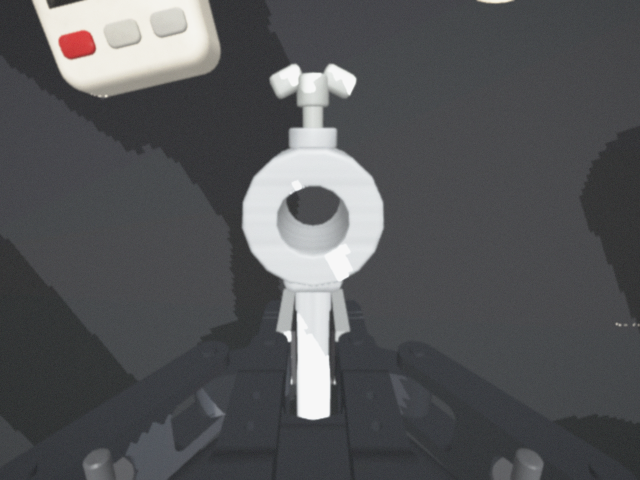

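View pics/s2.png

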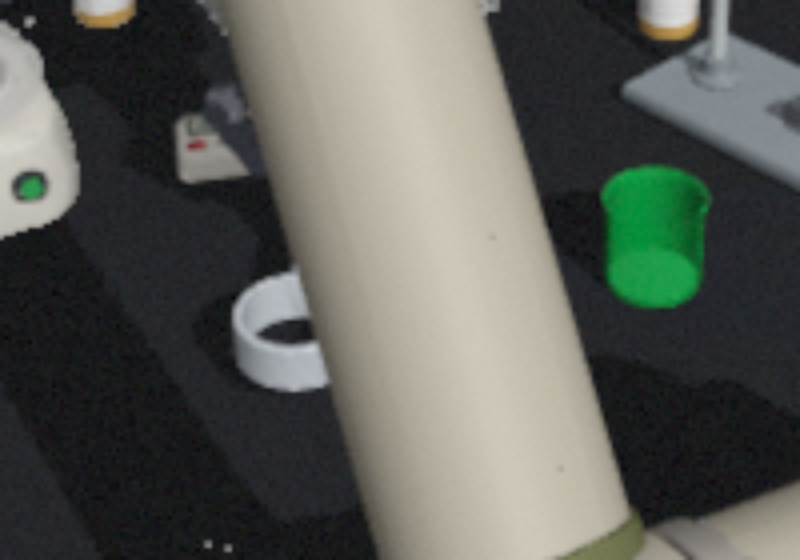

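The wrist view shows the piece held, with the collar bore at about (313,217). The 5.5 N load matches its full weight and the moment is near zero. I'll check level from the depth readings on the collar's top face.

```bash
cat >> h.py <<'E'
def check(f,pos,box=(240,390,148,285),zr=(-25,-5)):
    z=np.load(f);C=cloud((z['K'],z['R'],z['t']),z['d'])
    u0,u1,v0,v1=box;P=C[v0:v1,u0:u1].reshape(-1,3)
    top=P[(P[:,2]>pos[2]-54+zr[0]+30)&(P[:,2]<pos[2]-54+zr[1]+30)]
    for _ in range(4):
        A=np.c_[top[:,:2]-top[:,:2].mean(0),np.ones(len(top))];c=np.linalg.lstsq(A,top[:,2],rcond=None)[0];r=top[:,2]-A@c;top=top[abs(r)<max(1.5*r.std(),.5)]
    print(len(top),"plane z",c[2],"slopes deg",np.degrees(c[:2]),"cent",top.mean(0),r.std())
E
python3 - <<'E'
from h import *
check('pics/w2.npz',[567.5,115.2,103.1])
z=np.load('pics/w2.npz');M=(z['K'],z['R'],z['t'])
print(ray(M,313,217,65), z['d'][160:290:10,313], [cloud(M,z['d'])[v,313,2].round(1) for v in (160,170,260,275,320,350,380,410)])
E
```

```text
7371 plane z 63.93859700973391 slopes deg [-0.17903295  0.02659248] cent [612.06089886  91.29583439  63.94588018] 0.39344921229431923
[612.65525567  90.65084052  65.        ] [106.96537  107.328255 107.97537  172.37845  174.48543  175.90765
 176.61876  146.46312  132.98682  121.127655 114.76638  116.75841
 118.936424] [np.float64(63.4), np.float64(63.9), np.float64(65.3), np.float64(64.6), np.float64(53.8), np.float64(52.7), np.float64(54.2), np.float64(54.2)]
```

Call:
{"api": "move_arm", "payload": {
  "series": [
    [[0, 0, -10], 0, 0],
    [[0, 0, -30], 0, 0],
    [[0, 0, -55], 0, 0],
    [[0, 0, -80], 0, 0],
    [[0, 0, -105], 0, 0],
    [[0, 0, -130], 0, 0],
    [[0, 0, -150], 0, 0],
    [[0, 0, -160], 0, 0],
    [[0, 0, -162], 0, 0]
  ]
}}

```text
time_s: 6.0
eef_pos: [567.6, 115.2, 265.6]
ee_rot: [-0.0, 0.971, -0.24, 0.0]
force: [0.5, 0.0, -5.7]
grip_width: 0.146
```

```bash
python3 -c "
from h import *
row(527,-240.6,265,16.9)"
```

```text
t 6.0 pos [567.6 115.2 265.6] xang -27.81 tilt [ 5.e-04 -0.e+00 -1.e+00] g 0.14597771915732546 F [ 0.5  0.  -5.7] T [0.04 0.01 0.02]
row [130.1 333.7   0.6] yaw -44.71
```

Call:
{"api": "move_arm", "payload": {
  "series": [
    [[4, 11, 0], -1, 0],
    [[13, 34, 0], -4, 0],
    [[26, 67, 0], -8, 0],
    [[39, 100, 0], -12, 0],
    [[52, 134, 0], -17, 0],
    [[65, 167, 0], -22, 0],
    [[78, 200, 0], -27, 0],
    [[91, 234, 0], -32, 0],
    [[104, 267, 0], -36, 0],
    [[115, 296, 0], -40, 0]
  ]
}}

```text
time_s: 7.25
eef_pos: [530.8, -201.4, 264.3]
ee_rot: [-0.0, 0.994, 0.107, -0.001]
force: [0.3, -0.2, -6.2]
grip_width: 0.14
```

```bash
python3 -c "
from h import *
row(527,-240.6,265,16.9)"
```

```text
t 7.25 pos [ 530.8 -201.4  264.3] xang 12.29 tilt [-1.4e-03  9.0e-04 -1.0e+00] g 0.14041601732345865 F [ 0.3 -0.2 -6.2] T [-0.03 -0.04  0.01]
row [-12.   37.5  -0.7] yaw -4.61
```

Call:
{"api": "move_arm", "payload": {
  "series": [
    [[-5, 18, 0], -3, 0],
    [[-9, 27, 0], -4, 0],
    [[-12, 33, 0], -4.6, 0],
    [[-12, 37, 0], -4.6, 0],
    [[-12, 37, 0], -4.6, 0],
    [[-12, 37, 0], -4.6, 0]
  ]
}}

```text
time_s: 8.0
eef_pos: [527.5, -238.6, 265.3]
ee_rot: [-0.0, 0.989, 0.146, 0.0]
force: [0.3, 0.2, -4.9]
grip_width: 0.142
```

```bash
python3 -c "
from h import *
row(570,-227.4,265,16.9)
M=model('wrist');p,d=ctrl.capture('wrist');cv2.imwrite('pics/w3.png',p[:,:,::-1]);np.savez('pics/w3.npz',K=M[0],R=M[1],t=M[2],d=d)
p,d=ctrl.capture('scene');cv2.imwrite('pics/s3.png',p[:,:,::-1])
p,d=ctrl.capture('top');cv2.imwrite('pics/t3.png',p[:,:,::-1]);np.save('pics/t3.npy',d)
print(proj(M,(618.1,-212.7,160)))"
```

```text
t 8.0 pos [ 527.5 -238.6  265.3] xang 16.81 tilt [-0.e+00  1.e-04 -1.e+00] g 0.14229022563593077 F [ 0.3  0.2 -4.9] T [ 0.02  0.01 -0.02]
row [43.9  1.6  0.3] yaw -0.09
[314.08044053  91.05124687]
```

View pics/w3.png

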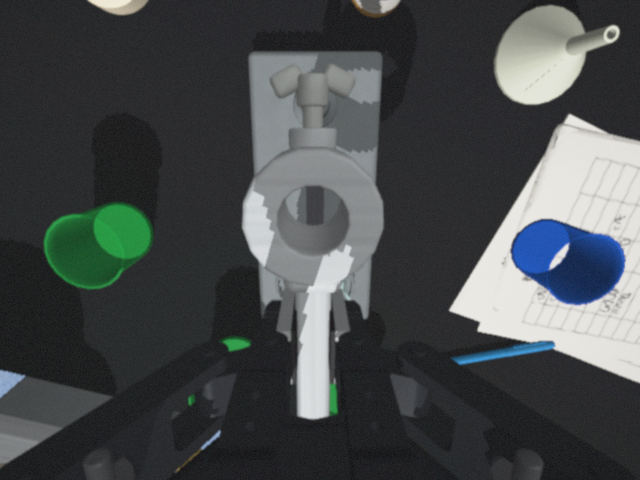

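View pics/s3.png

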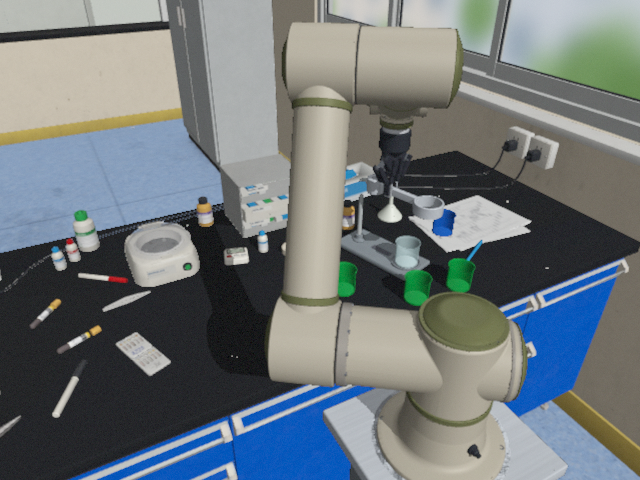

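View pics/t3.png

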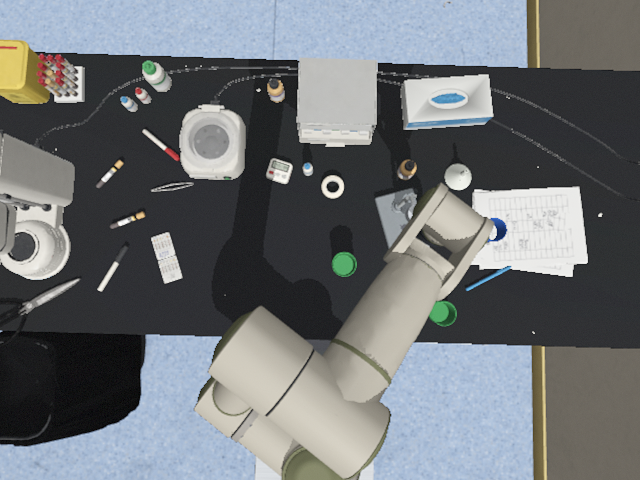

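The wrist view shows the plate's midline at column 315, in line with the beam at column 314. The rod is hidden behind the wing screw near (314,91), where it was predicted. I'll shift sideways to see the tip itself.

Call:
{"api": "move_arm", "payload": {
  "series": [
    [[8, 6, 0], 0, 0],
    [[18, 18, 0], 0, 0],
    [[25, 30, 0], 0, 0],
    [[25, 36, 0], 0, 0],
    [[25, 36, 0], 0, 0],
    [[25, 36, 0], 0, 0]
  ]
}}

```text
time_s: 8.9
eef_pos: [561.5, -266.0, 265.3]
ee_rot: [-0.0, 0.989, 0.146, -0.0]
force: [-0.9, 0.1, -5.1]
grip_width: 0.142
```

```bash
python3 -c "
from h import *
row(570,-227.4,265,16.9)
M=model('wrist');p,d=ctrl.capture('wrist');cv2.imwrite('pics/w4.png',p[:,:,::-1]);np.savez('pics/w4.npz',K=M[0],R=M[1],t=M[2],d=d)
print(proj(M,(618.1,-212.7,160)))"
```

```text
t 8.9 pos [ 561.5 -266.   265.3] xang 16.79 tilt [-1.e-04  2.e-04 -1.e+00] g 0.1415720014549415 F [-0.9  0.1 -5.1] T [-0.04 -0.   -0.01]
row [ 19.3 -34.5   0.3] yaw -0.11
[239.42068269 146.15606389]
```

View pics/w4.png

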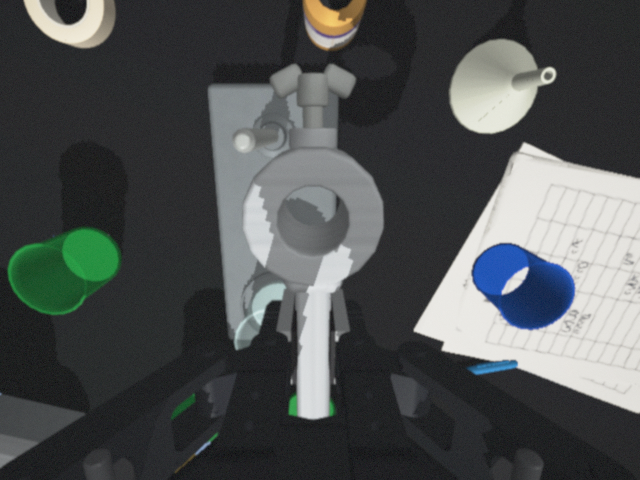

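```bash
python3 -c "
import cv2
p=cv2.imread('pics/w4.png')
cv2.imwrite('pics/w4c.png',cv2.resize(p[80:300,200:400],None,fx=2.7,fy=2.7,interpolation=cv2.INTER_CUBIC))
cv2.imwrite('pics/w4d.png',cv2.resize(p[110:180,210:310],None,fx=7,fy=7,interpolation=cv2.INTER_CUBIC))"
```

```text
(no output)
```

View pics/w4d.png

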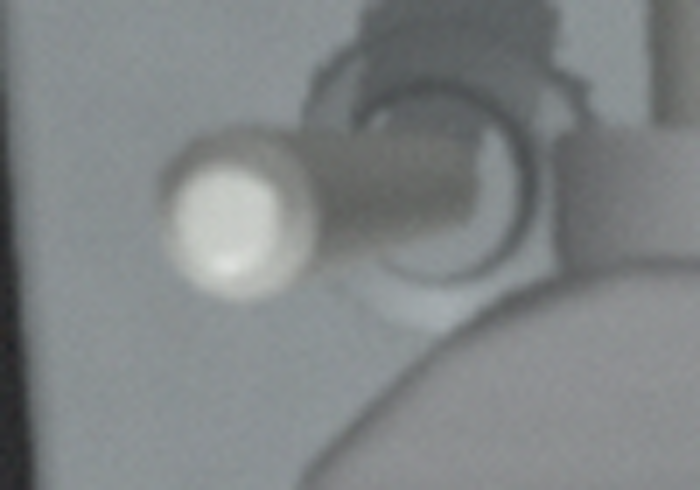

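View pics/w4c.png

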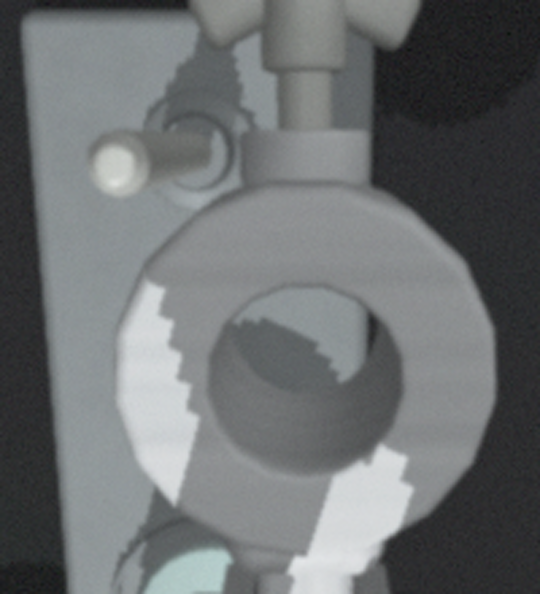

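```bash
python3 -c "
from h import *
z=np.load('pics/w4.npz');M=(z['K'],z['R'],z['t'])
T=ray(M,242.2,141.0,160);C=ray(M,313.0,220.0,226.6);tcp=np.array([561.5,-266,265.3])
print(T,C,C-tcp,np.hypot(*(C-tcp)[:2]))
cl=cloud(M,z['d']);print(cl[138:145,238:246,2].round(0), cl[141,242])
check('pics/w4.npz',tcp)
# plate edges direction
for a,b in [((214,120),(230,320)),]: 
  A=ray(M,*a,17);B=ray(M,*b,17);print(np.degrees(np.arctan2(*(A-B)[[1,0]])))
zz=np.load('pics/w3.npz');M3=(zz['K'],zz['R'],zz['t'])
for a,b in [((249,65),(263,315)),((381,60),(368,315))]: 
  A=ray(M3,*a,17);B=ray(M3,*b,17);print(np.degrees(np.arctan2(*(A-B)[[1,0]])),A,B)
p=cv2.imread('pics/w3.png');cv2.imwrite('pics/w3c.png',cv2.resize(p[40:330,235:395],None,fx=2,fy=2))
"
```

```text
[ 620.83314431 -213.4336532   160.        ] [ 609.34825179 -252.54947978  226.6       ] [ 47.84825179  13.45052022 -38.7       ] 49.702833855784235
[[159. 162. 161. 159. 160. 160. 161. 160.]
 [161. 159. 160. 160. 160. 160. 160. 160.]
 [160. 158. 160. 160. 159. 161. 160. 160.]
 [159. 159. 159. 160. 160. 160. 159. 159.]
 [159. 161. 159. 159. 160. 160. 161. 160.]
 [159. 160. 160. 159. 160. 159. 159. 160.]
 [159. 159. 160. 160. 160. 160. 160. 159.]] [ 620.80969908 -213.35063337  160.05238564]
7418 plane z 226.14220725696538 slopes deg [-0.0732168   0.01753881] cent [ 609.59673728 -252.25200119  226.14797729] 0.39045112370557983
16.774268308113868
17.224461039364336 [ 635.01530596 -152.02007682   17.        ] [ 413.48726934 -220.69811146   17.        ]
16.974635444348174 [ 670.01669014 -254.89266328   17.        ] [ 444.65823146 -323.68258295   17.        ]
```

View pics/w3c.png

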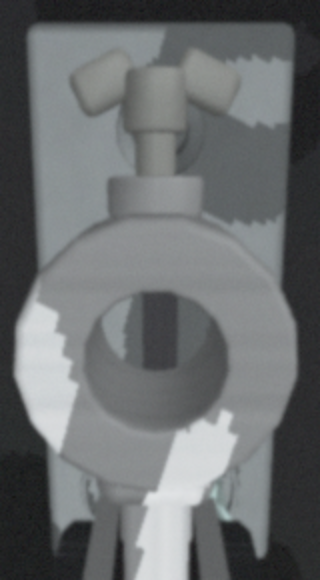

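```bash
python3 -c "
from h import *
row(572.7,-226.6,265,16.9)"
```

```text
t 8.95 pos [ 561.6 -265.9  265.4] xang 16.79 tilt [-0.e+00  1.e-04 -1.e+00] g 0.14453702504214033 F [ 0.  -0.3 -5.7] T [ 0.02 -0.02 -0.03]
row [ 22.  -34.5   0.4] yaw -0.11
```

Call:
{"api": "move_arm", "payload": {
  "series": [
    [[4, -6, 0], 0, 0],
    [[11, -17, 0], 0, 0],
    [[18, -28, 0], 0, 0],
    [[22, -34.5, 0], 0, 0],
    [[22, -34.5, 0], 0, 0],
    [[22, -34.5, 0], 0, 0],
    [[22, -34.5, 5], 0, 0],
    [[22, -34.5, 10], 0, 0],
    [[22, -34.5, 12], 0, 0],
    [[22, -34.5, 12], 0, 0]
  ]
}}

```text
time_s: 10.2
eef_pos: [572.7, -226.9, 253.0]
ee_rot: [-0.0, 0.989, 0.146, -0.0]
force: [0.3, 0.1, -5.4]
grip_width: 0.144
```

```bash
python3 -c "
from h import *
row(572.7,-226.6,198.7,16.9)
M=model('wrist');p,d=ctrl.capture('wrist');cv2.imwrite('pics/w5.png',cv2.resize(p[100:320,220:420,::-1],None,fx=2.7,fy=2.7,interpolation=cv2.INTER_CUBIC));np.savez('pics/w5.npz',K=M[0],R=M[1],t=M[2],d=d)
for T in [(620.5,-213.1,160),(619.4,-211.8,160)]:print((proj(M,T)-[220,100])*2.7)
p,d=ctrl.capture('scene');cv2.imwrite('pics/s5.png',cv2.resize(p[150:300,320:480,::-1],None,fx=4,fy=4,interpolation=cv2.INTER_CUBIC))
"
```

```text
t 10.2 pos [ 572.7 -226.9  253. ] xang 16.78 tilt [-4.e-04  2.e-04 -1.e+00] g 0.14407234098142105 F [ 0.3  0.1 -5.4] T [ 0.04  0.01 -0.08]
row [ 0.1 -0.2 54.3] yaw -0.12
[249.02734631 246.31647103]
[240.02668604 250.19922076]
```

View pics/w5.png

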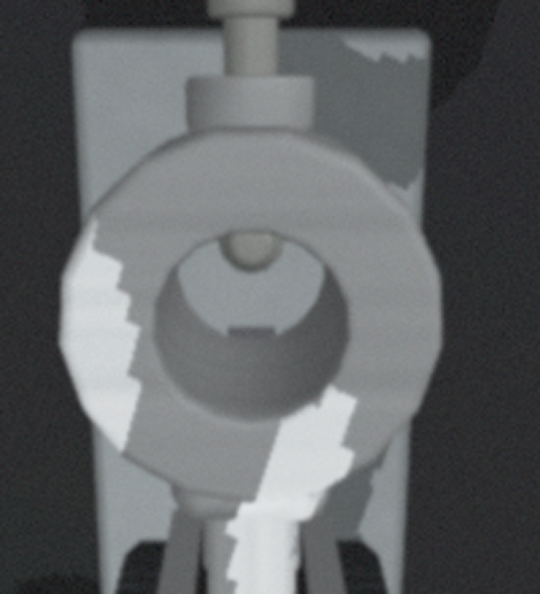

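View pics/s5.png

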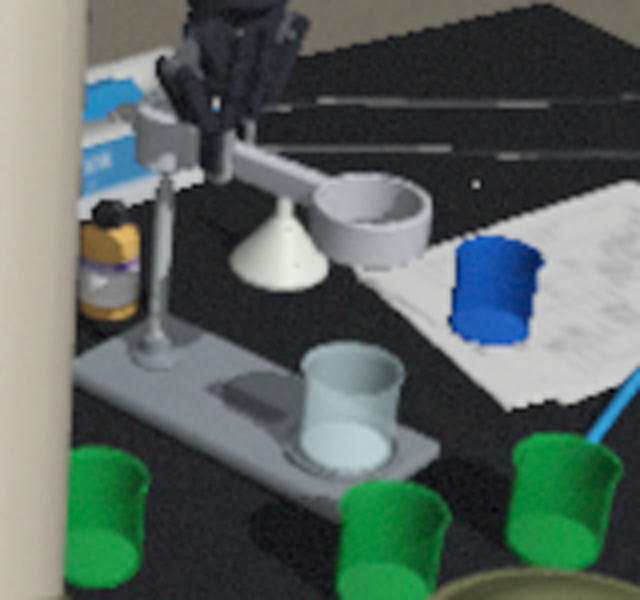

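Call:
{"api": "move_arm", "payload": {
  "series": [
    [[0, 0, 3], 0, 0],
    [[0, 0, 8], 0, 0],
    [[0, 0, 13], 0, 0],
    [[0, 0, 18], 0, 0],
    [[0, 0, 22], 0, 0],
    [[0, 0, 26], 0, 0],
    [[0, 0, 29], 0, 0],
    [[0, 0, 30], 0, 0],
    [[0, 0, 30], 0, 0]
  ]
}}

```text
time_s: 11.42
eef_pos: [572.8, -226.8, 223.3]
ee_rot: [0.0, 0.989, 0.146, 0.0]
force: [0.4, -0.3, -5.4]
grip_width: 0.144
```

```bash
python3 -c "
from h import *
row(572.7,-226.6,199,16.9)
M=model('wrist');p,d=ctrl.capture('wrist');cv2.imwrite('pics/w6.png',cv2.resize(p[100:320,220:420,::-1],None,fx=2.7,fy=2.7,interpolation=cv2.INTER_CUBIC));np.savez('pics/w6.npz',K=M[0],R=M[1],t=M[2],d=d)
"
```

```text
t 11.425 pos [ 572.8 -226.8  223.3] xang 16.79 tilt [ 1.e-04 -1.e-04 -1.e+00] g 0.14388983847227785 F [ 0.4 -0.3 -5.4] T [0.04 0.   0.05]
row [-0.  -0.3 24.3] yaw -0.11
```

View pics/w6.png

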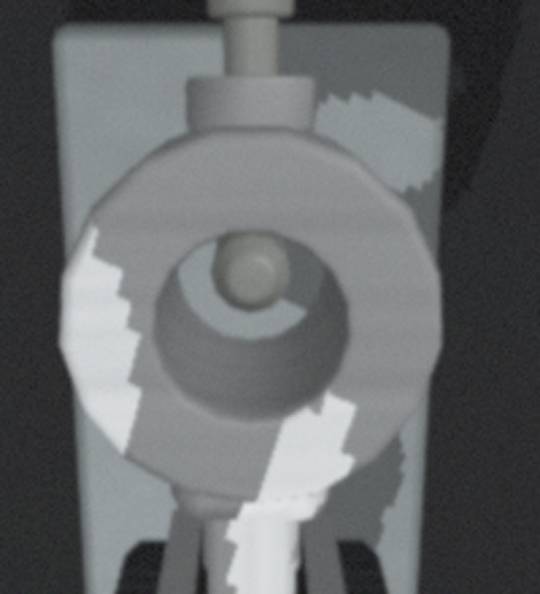

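The rod tip is inside the bore, centred and not touching: the force is still only the 5.4 N weight.

Call:
{"api": "move_arm", "payload": {
  "series": [
    [[0, 0, 3], 0, 0],
    [[0, 0, 8], 0, 0],
    [[0, 0, 13], 0, 0],
    [[0, 0, 18], 0, 0],
    [[0, 0, 22], 0, 0],
    [[0, 0, 24], 0, 0],
    [[0, 0, 24], 0, 0],
    [[0, 0, 24], 0, 0]
  ]
}}

```text
time_s: 12.48
eef_pos: [572.8, -226.9, 199.4]
ee_rot: [0.0, 0.989, 0.146, 0.0]
force: [0.8, -0.2, -5.3]
grip_width: 0.145
```

```bash
python3 -c "
from h import *
row(572.7,-226.6,199,16.9)
M=model('wrist');p,d=ctrl.capture('wrist');cv2.imwrite('pics/w7.png',cv2.resize(p[100:320,220:420,::-1],None,fx=2.7,fy=2.7,interpolation=cv2.INTER_CUBIC));cv2.imwrite('pics/w7f.png',p[:,:,::-1]);np.savez('pics/w7.npz',K=M[0],R=M[1],t=M[2],d=d)
check('pics/w7.npz',ctrl.sense()['eef_pos'])
p,d=ctrl.capture('scene');cv2.imwrite('pics/s7f.png',p[:,:,::-1]);cv2.imwrite('pics/s7.png',cv2.resize(p[160:290,330:460,::-1],None,fx=4.6,fy=4.6,interpolation=cv2.INTER_CUBIC))
"
```

```text
t 12.475 pos [ 572.8 -226.9  199.4] xang 16.79 tilt [ 3.e-04 -2.e-04 -1.e+00] g 0.14487307168055033 F [ 0.8 -0.2 -5.3] T [-0.02 -0.04  0.01]
row [-0.1 -0.3  0.4] yaw -0.11
7954 plane z 160.3014541188162 slopes deg [-0.09627726  0.01805892] cent [ 621.06966953 -213.07354957  160.31405614] 0.42178504994405663
```

View pics/w7.png

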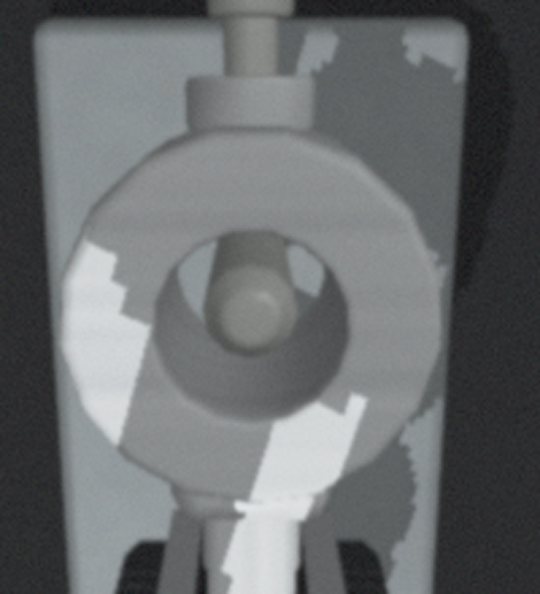

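View pics/s7.png

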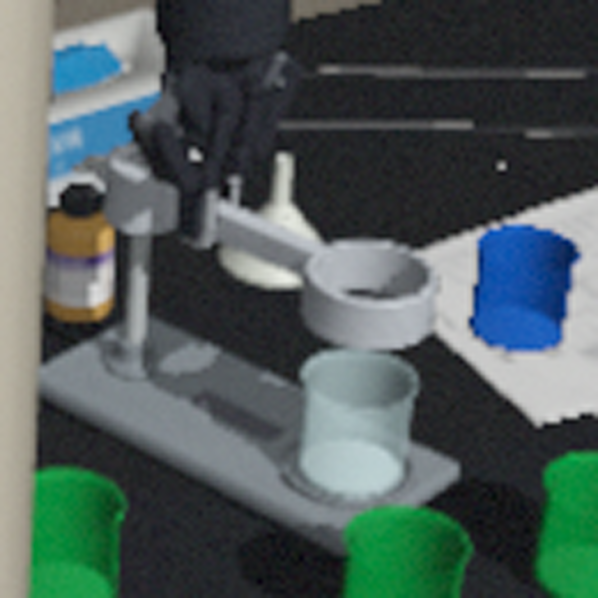

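```bash
python3 -c "
from h import *
z=np.load('pics/w7.npz');M=(z['K'],z['R'],z['t']);C=cloud(M,z['d'])
u=220+250/2.7;v=100+314/2.7;ui,vi=int(u),int(v);print(u,v,np.median(C[vi-6:vi+7,ui-6:ui+7,2]),ray(M,u-.3,v-.3,160),ray(M,220+252/2.7-.3,100+325/2.7-.3,160.3))
S=model('scene')
c=np.array([620.8,-213.2]);u_=-np.array([np.cos(np.radians(16.8)),np.sin(np.radians(16.8))])
im=cv2.imread('pics/s7f.png');im=cv2.resize(im[160:290,330:460],None,fx=4.6,fy=4.6,interpolation=cv2.INTER_CUBIC)
def circ(cx,cy,z,r,col):
  P=[(proj(S,(cx+r*np.cos(a),cy+r*np.sin(a),z))-[330,160]+.5)*4.6 for a in np.linspace(0,6.28,60)]
  cv2.polylines(im,[np.int32(P)],True,col,1)
r=c+165*u_;print('ring',r)
circ(*r,150,36.5,(0,0,255));circ(*r,120,36.5,(0,0,255));circ(*r,81,33,(0,255,255));circ(*r,17,33,(0,255,255))
circ(*c,160,23.5,(0,0,255));circ(*c,35,6,(0,255,255))
cv2.imwrite('pics/s7o.png',im)"
```

```text
312.5925925925926 216.2962962962963 159.7314935534026 [ 621.70198033 -212.8942467   160.        ] [ 620.5546428  -213.48932292  160.3       ]
ring [ 462.84228291 -260.8902465 ]
```

View pics/s7o.png

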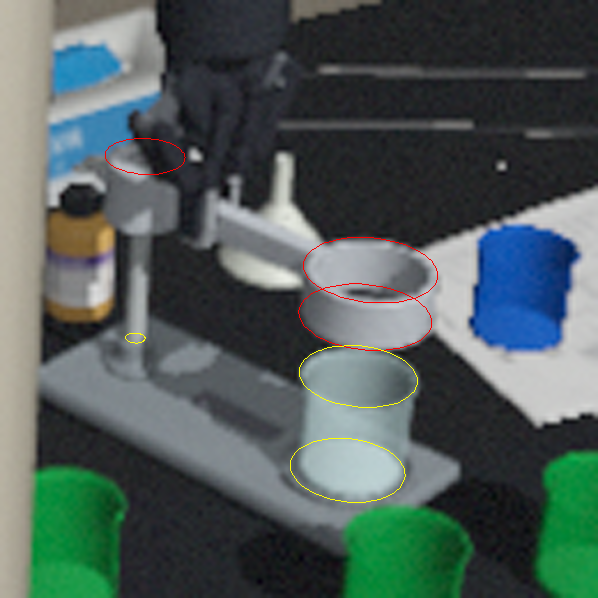

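Call:
{"api": "move_arm", "payload": {
  "series": [
    [[0.5, 0, 0.3], -0.1, 0],
    [[1, 0, 0.5], -0.3, 0],
    [[1, 0, 0.5], -0.3, 0],
    [[1, 0, 0.5], -0.3, 0],
    [[1, 0, 0.5], -0.3, 0]
  ]
}}

```text
time_s: 13.2
eef_pos: [573.8, -226.5, 198.8]
ee_rot: [0.0, 0.989, 0.149, 0.0]
force: [0.1, 0.7, -4.1]
grip_width: 0.145
```

```bash
python3 -c "
from h import *
row(572.7,-226.6,199,16.9)
M=model('wrist');p,d=ctrl.capture('wrist');cv2.imwrite('pics/w8.png',cv2.resize(p[100:320,220:420,::-1],None,fx=2.7,fy=2.7,interpolation=cv2.INTER_CUBIC));np.savez('pics/w8.npz',K=M[0],R=M[1],t=M[2],d=d)
check('pics/w8.npz',ctrl.sense()['eef_pos'])
C=cloud(M,d);print('tip z',np.median(C[212:224,307:318,2]))
p,d=ctrl.capture('top');cv2.imwrite('pics/t8.png',p[:,:,::-1])
row(572.7,-226.6,199,16.9)
"
```

```text
t 13.2 pos [ 573.8 -226.5  198.8] xang 17.09 tilt [ 0. -0. -1.] g 0.14456915857405284 F [ 0.1  0.7 -4.1] T [ 0.   -0.03 -0.03]
row [-1.  -0.2 -0.2] yaw 0.19
8023 plane z 159.6115908153297 slopes deg [-0.07516695 -0.04441799] cent [ 621.80903322 -212.36216709  159.62149303] 0.4070672453316933
tip z 159.69785108517226
t 13.3 pos [ 573.7 -226.5  198.8] xang 17.09 tilt [ 0. -0. -1.] g 0.14686248907349467 F [-0.3  0.4 -5. ] T [-0.    0.   -0.04]
row [-1.  -0.2 -0.2] yaw 0.19
```

View pics/w8.png

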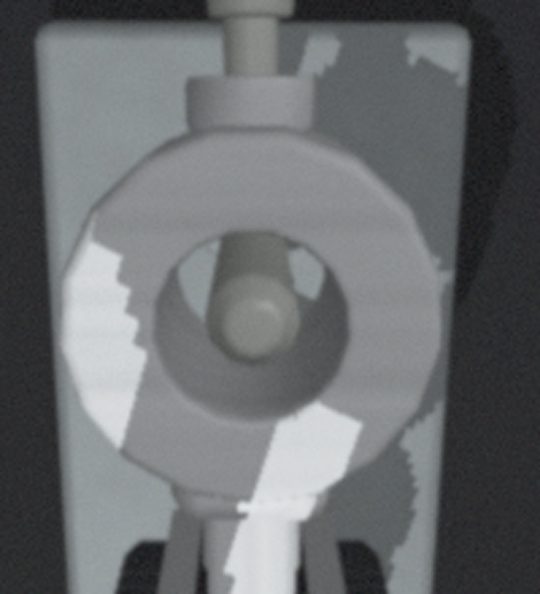

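View pics/t8.png

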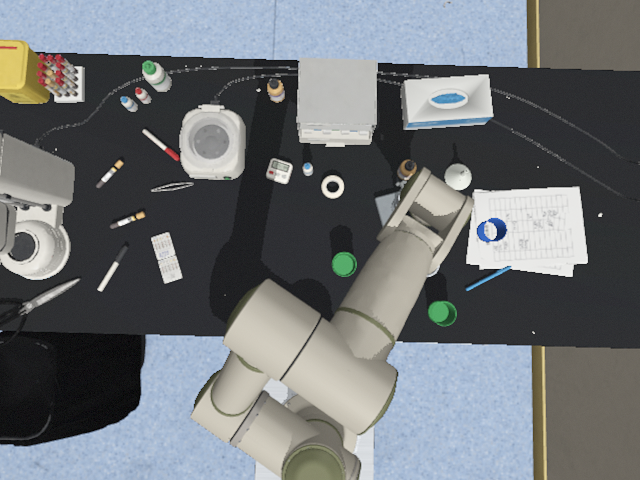

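In the final wrist view the rod tip is at (254,322) in the crop and the bore centre at (252,325), so the rod is centred. It is flush (159.6 mm against 159.7 mm), level, and only the weight is felt. Handing in.

```bash
python3 -c "
from rig import ctrl
print(ctrl.finish_job())"
```

```text
the job is handed in; nothing more can be done
None
```

I gripped the support ring by its beam at the balance point and carried it level to the stand. I lowered the collar over the rod and handed the job in at about 13.3 s, still holding it there.

Last checks before handing in:
- **Height:** the collar's top face measured 159.6 mm and the rod tip 159.7 mm, so they are flush.
- **Fit:** the rod is centred in the bore to about 0.5 mm. The wrist carries only the piece's weight (about 4–5.5 N) with almost no moment, so it isn't resting or leaning on the rod.
- **Level:** the collar's top face is within 0.1° of level.
- **Ring over the beaker:** the beam is at 17.1° and the plate edges measured 16.8–17.2° in the wrist views. A projection into the scene view, made just before a final 1 mm nudge, put the ring over the beaker to about 1–2 mm. In the last top view the arm hid that end, so I didn't check the ring again directly.
- **Other objects:** I saw no sign that anything else moved. The last top view is partly hidden by the arm, so this is not a check of every object.

The top and wrist cameras disagreed by about 2–3 mm on the rod's position. I went by the wrist view, because it sees the rod and the collar together.

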